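Level a stepped shaft on packing and V-blocks on a fixture plate

TASK

Set up the stepped steel shaft level on the dark fixture plate, ready for measuring: lay the brass packing plate flat on the yellow-outlined station, then stand one V-block on the packing and the other on the white-outlined station (either block will do for either), centred in the outlines, grooves up and in line with each other. Last, lay the shaft in both grooves with its thin end over the packing and its collar midway between the blocks. Set everything down, never drop it, let go of it all, and do not shift the ring gauge or the red gauge box.

Things in the scene. Friction and masses are not known exactly. Their poses are not given: they have to be found in the camera images.
- station_yellow: Yellow painted outline, 50 mm (x) by 60 mm (y), on top of a fixed dark plate 250 x 110 x 15 mm that stands on the table. Origin: its centre, on the plate's top. x: along the line through both stations (the shaft's line, either way), z up. Station centres are 110 mm apart; either may be at either end. The packing goes here, a V-block on it.
- station_white: White painted outline, same size and axes, on the same plate. Origin: its centre, on the plate's top surface, 15 mm above the table. The other V-block stands here directly on the plate.
- packing_centre (a point): Loose brass packing plate lying flat on the table at the start, 40 mm (x) by 50 mm (y) by 12 mm thick (z), about 0.2 kg; the point is its centre, 6 mm above its underside. It fits the outline with its 40 mm side along the station's x.
- vblock_bright_centre (a point): Loose bright steel V-block, 32 mm (x) by 46 mm (y) by 35 mm high (z), 0.35 kg, standing on the table groove up. The 90 degree groove runs along x, 30 mm wide at the top, 15 mm deep; the outer faces at +y and -y, 46 mm apart, are flat and upright, good to grip. The point is its centre, 17.5 mm above its underside.
- vblock_dark_centre (a point): Loose dark (blackened) V-block, otherwise the same as the bright one, same axes; the point is its centre, 17.5 mm above its underside.
- shaft_collar (a point): Loose steel stepped shaft, 178 mm long, 0.45 to 0.75 kg, lying level in a fixed blue cradle (170 x 64 mm, base 8 mm high, V supports 60 mm either side of this point), axis 38 mm above the table. The point: on the axis, middle of the 36 mm diameter, 40 mm long collar, where it balances to 15 mm and is gripped. x: along the axis to the thin end.
- shaft_thin (a point): Point on the shaft's axis in its thin journal, 55 mm from the collar's middle; it belongs over the yellow station. Thin journal: 11 mm diameter, 25 to 90 mm from the collar's middle; thick journal, other side: 28 mm diameter, 20 to 88 mm. Laid in both V-blocks with packing under the thin side, the axis is level, 40 mm above the plate's top.
- ring_gauge_centre (a point): Loose steel ring gauge lying flat among the parts, 48 mm diameter, 28 mm bore, 20 mm high; the point is its centre. Not part of the job: leave it where it is.
- gauge_box_centre (a point): Loose small red box with a clear lid, 52 x 34 x 24 mm, among the parts; the point is its centre, 12 mm above the table. Not part of the job: leave it where it is.
Not all that is in view belongs to the job. Of the things like the part that bears packing_centre, leave any that is green; of the rest the larger one is meant. Leave any purple look-alike of the part that bears vblock_dark_centre alone.

How it is judged:
By the outcome, as a careful person would: the job done as asked, in the order asked, and still so for the second after the job is handed in, with the robot touching nothing.
It also fails if it takes over 104 s, if anything falls off the work surface, if the arm or the gripper's body presses on something with over 40 N, if the wrist force passes 120 N, or if a joint passes its speed limit or range.

ROBOT

A 6-joint arm with a two-finger parallel gripper is mounted at the origin on the work surface. World frame = base frame: x ahead of the robot, y to its left, z up, the work surface at z = 0. Lengths are in mm, angles in rad, forces in N, time in s.
With the tool pointing down it reaches from about 350 to 775 mm from the base axis. Payload 7.3 kg.
Tool frame: the origin (TCP) lies at the very end of the fingers, on their centre line; the grasp point (between the pads) lies 19 mm behind it; x points along the fingers, z is the direction in which the jaws open and shut, and the axes are right-handed (so a half turn about x gives the same grasp; the last joint's range is limited). The gripper opens to 92 mm and grips with 3 to 60 N. Pads are 19 mm wide; open, the fingers measure 130 mm over their backs; the gripper's body (75 mm by 190 mm) begins 47 mm behind the grasp point.
Start: joints at [1.099, 0.342, 1.524, -0, 1.275, -0.146], TCP at [168.021, 497.407, 226.741] pointing down, gripper open.
Joint ranges: [-2.53, 2.53], [-0.77, 2.02], [0.04, 2.7], [-1, 4.14], [0.28, 2.66], [-3.11, 3.11]. Speed limits (rad/s): [2.57, 2.57, 3.14, 3.14, 3.14, 3.14].

INTERFACE

Orientations are given as [roll, pitch, yaw] about the fixed x, y, z axes, in that order (R = Rz(yaw) Ry(pitch) Rx(roll)).
In Python, from plant import * gives the robot as it stands.
- The arm moves only by the tool carry_out, never from a script. Its argument "rows" is a list of rows, each a list of 4 numbers: the shift along the world's x, y, z in mm, then the turn about the world's z in degrees. In form: [[x, y, z, twist], ...]. A call has 1 to 20 rows; each row is the pose to reach, as a shift and turn from the pose measured when the call began; what a row does not reach only later rows make up. A row lasts 1/12 s, in which the tool goes at most 41.7 mm and 7.16 degrees, less where a joint would pass 70% of its speed; a pose out of reach is approached as far as the arm can. A call with a gripper value outside its range is refused whole. "hand" is the finger opening in mm, from 0 to 91.8, set as the call begins (left out, the last holds). The fingers move at their own pace and stop on an object; the grip force is fixed at half the most. Time passes only in rows, so rows that repeat a pose let the fingers close. It gives the time, the measured TCP pose, the force and the opening at its end, in the units of the state.
- get_obs(): the state, without advancing time (a new reading comes with each control period).
- capture(name): name is "scene" or "top" or "wrist"; returns the picture (384x512x3 uint8, red, green, blue); there is no depth.
- camera_info(name): a dict with "camera_matrix" (3x3 intrinsics, pixels), "dist" ([k1, k2, p1, p2, k3] as OpenCV has them; the pictures are not rectified), "pose" (4x4, takes a point from camera to world coordinates); the wrist camera has in their place "mount" (4x4, takes a point from camera to tool coordinates, whose origin is the TCP and whose axes are the tool frame's). Camera axes: x right, y down, z forward; pixel columns grow to the right and rows downward; lengths in mm; the calibration is good to about 2 mm. A picture is of the moment at which its call begins: read the wrist's pose just before it. camera_info takes no time and is no camera call.
- close_job(): hands the job in, once; it reports no verdict.
The state is a dict: "time": time; "joint_positions": joint angles; "dq": joint speeds; "tau": joint torques, N m; "tool_pos": TCP position; "tcp_rot": TCP orientation; "contact_force": force on the tool from outside, world axes, zero at the start; "moment": the same for the moment, N m; "grip_width": finger opening in mm.
Only numpy, scipy, OpenCV 4.12 (cv2) and the standard library are available. Lean on these libraries where they do the work, as an engineer would, in place of code of your own. Each camera call takes 0.05 s, during which the arm holds its last target. There are 200 camera calls.

## Working session

There is one attempt and no reset: what is moved stays moved. The work goes in short steps, Python scripts to look and compute and a tool call to move; the robot and the scene stay as the last step left them, time stands still between calls to the robot, and variables do not carry over. Pictures are saved under pics/ and viewed, about 12 in all and at most 16, crops included, and the job is handed in when it is done.

Besides the shell and the picture viewer there is one more tool, called after ">>>" as a command line: name --pt "numbers of a row" for each row, then --argument value for the rest. carry_out: Moves the arm, as the interface text tells. Its arguments: {"type":"object","properties":{"rows":{"type":"array"},"hand":{"type":"number"}},"required":["rows"]}

```bash
mkdir -p pics && ls
python3 - <<'E'
from plant import *
import cv2
print(get_obs())
for n in ("scene","top","wrist"):
    im=capture(n); cv2.imwrite(f"pics/{n}0.png",im[:,:,::-1]); print(n,camera_info(n))
a=cv2.imread("pics/top0.png"); cv2.imwrite("pics/top0b.png",cv2.resize(a,(800,600),interpolation=cv2.INTER_CUBIC))
E
```

```text
pics
{'time': 0.0, 'joint_positions': array([ 1.09901973e+00,  3.42718960e-01,  1.52503497e+00,  1.04098220e-05,
        1.27538105e+00, -1.45998518e-01]), 'dq': array([-0.00183101, -0.00057962,  0.00071937, -0.00066837,  0.00086021,
        0.0018676 ]), 'tau': array([-6.57555938e-04, -4.31247926e+01, -2.44217259e+01,  7.16242706e-02,
        5.59324678e-02, -8.64664526e-05]), 'tool_pos': array([167.81097621, 497.02531298, 226.04064674]), 'tcp_rot': array([ 2.9891402 ,  1.56925397, -2.04902989]), 'contact_force': array([-0.68249068, -0.21423234, -0.58127013]), 'moment': array([0.00018891, 0.0305948 , 0.03040511]), 'grip_width': 91.67886491933191}
scene {'camera_matrix': array([[391.54260136,   0.        , 251.45151843],
       [  0.        , 391.54260136, 189.64151079],
       [  0.        ,   0.        ,   1.        ]]), 'dist': array([0.0037231, 0.       , 0.       , 0.       , 0.       ]), 'pose': array([[-6.62471934e-01,  6.06710146e-01, -4.39356046e-01,
         9.31192179e+02],
       [ 7.49037493e-01,  5.29797658e-01, -3.97815630e-01,
         3.81897035e+02],
       [-8.5889
[... 677 characters left out ...]
,
       [ 0.00000000e+00,  0.00000000e+00,  0.00000000e+00,
         1.00000000e+00]])}
wrist {'camera_matrix': array([[307.83471605,   0.        , 252.2802359 ],
       [  0.        , 307.83471605, 187.37614298],
       [  0.        ,   0.        ,   1.        ]]), 'dist': array([-0.07500394,  0.        ,  0.        ,  0.        ,  0.        ]), 'mount': array([[ 6.98256469e-04, -2.69539947e-01,  9.62988956e-01,
        -1.58750964e+02],
       [ 3.94859522e-04, -9.62989041e-01, -2.69540258e-01,
         7.19259858e+01],
       [ 9.99999678e-01,  5.68453587e-04, -5.65982913e-04,
         1.66107324e-01],
       [ 0.00000000e+00,  0.00000000e+00,  0.00000000e+00,
         1.00000000e+00]])}
```

View pics/top0b.png

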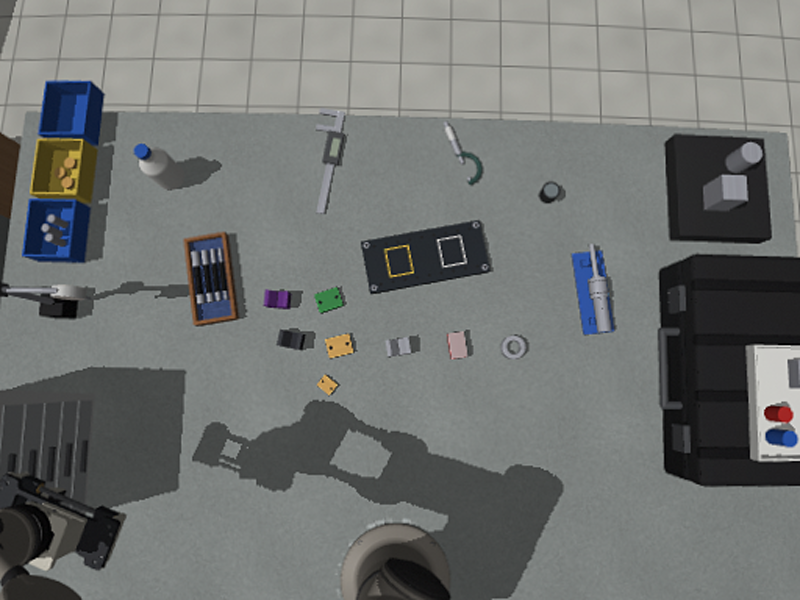

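View pics/scene0.png

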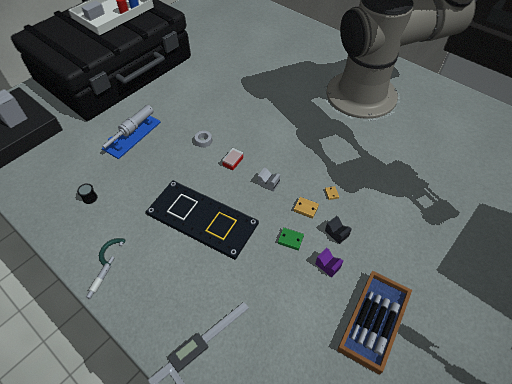

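Top view: the yellow station is at (399,261) and the white one at (452,250), in 800x600 pixels. The large brass packing is at (340,346), the bright V-block at (402,346), the dark one at (293,339), the box at (458,345), the ring at (514,346) and the shaft at (598,290) with its thin end up. The green plate, purple block and small brass plate are decoys.

```bash
cat > h.py <<'E'
from plant import *
import numpy as np, cv2
from scipy.spatial.transform import Rotation as Ro
def pose(name):
    if name!="wrist": return np.array(camera_info(name)["pose"])
    o=get_obs(); T=np.eye(4); T[:3,:3]=Ro.from_euler("xyz",o["tcp_rot"]).as_matrix(); T[:3,3]=o["tool_pos"]
    return T@np.array(camera_info(name)["mount"])
def shot(name,fn=None):
    P=pose(name); im=capture(name)[:,:,::-1].copy()
    if fn: cv2.imwrite("pics/"+fn,im)
    return im,P
def cast(name,P,px,z):
    c=camera_info(name); u=cv2.undistortPoints(np.float64(px).reshape(-1,1,2),c["camera_matrix"],c["dist"]).reshape(-1,2)
    d=np.c_[u,np.ones(len(u))]@P[:3,:3].T
    return P[:3,3]+d*((z-P[2,3])/d[:,2])[:,None]
def proj(name,P,X):
    c=camera_info(name); W=np.linalg.inv(P)
    return cv2.projectPoints(np.float64(X).reshape(-1,1,3),cv2.Rodrigues(W[:3,:3])[0],W[:3,3],c["camera_matrix"],c["dist"])[0].reshape(-1,2)
E
python3 - <<'E'
from h import *
P=pose("top")
for n,p,z in [("yel",(399,261),15),("whi",(452,250),15),("pack",(340,346),12),("bright",(402,346),35),("dark",(293,339),35),("box",(458,345),24),("ring",(514,346),20),("collar",(599,290),38),("thin end",(593,246),38),("thick end",(604,331),38),("green",(329,299),12),("small",(328,384),10),("purple",(278,299),35)]:
    c=cast("top",P,[np.array(p)*.64],z)[0]; print(n,c.round(0),np.hypot(*c[:2]).round())
o=get_obs();R=Ro.from_euler("xyz",o["tcp_rot"]).as_matrix();print(R.round(3)); print(pose("wrist").round(3))
E
```

```text
yel [625.   8.  15.] 625.0
whi [ 651. -100.   15.] 659.0
pack [449. 121.  12.] 465.0
bright [451.  -3.  35.] 451.0
dark [459. 212.  35.] 506.0
box [ 457. -114.   24.] 471.0
ring [ 458. -227.   20.] 511.0
collar [ 573. -395.   38.] 696.0
thin end [ 663. -385.   38.] 767.0
thick end [ 491. -404.   38.] 636.0
green [544. 148.  12.] 563.0
small [373. 143.  10.] 399.0
purple [538. 246.  35.] 592.0
[[-0.    -0.947  0.32 ]
 [-0.001  0.32   0.947]
 [-1.     0.    -0.001]]
[[ 3.20000e-01  9.13000e-01  2.55000e-01  9.98700e+01]
 [ 9.48000e-01 -3.07000e-01 -8.80000e-02  5.20466e+02]
 [-2.00000e-03  2.69000e-01 -9.63000e-01  3.84974e+02]
 [ 0.00000e+00  0.00000e+00  0.00000e+00  1.00000e+00]]
```

View pics/wrist0.png

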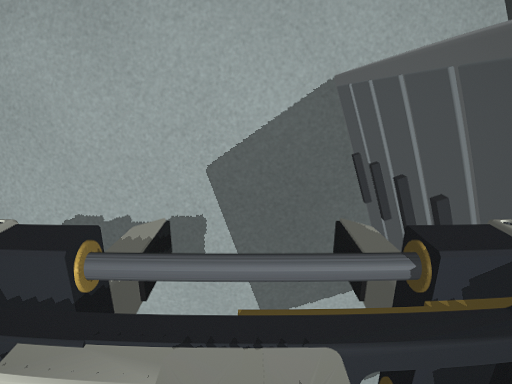

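>>> carry_out --pt "310 -376 -30 0" --pt "310 -376 -30 0" --pt "310 -376 -30 0" --pt "310 -376 -30 0" --pt "310 -376 -30 0" --pt "310 -376 -30 0" --pt "310 -376 -30 0" --pt "310 -376 -30 0" --pt "310 -376 -30 0" --pt "310 -376 -30 0" --pt "310 -376 -30 0" --pt "310 -376 -30 0" --pt "310 -376 -30 0" --pt "310 -376 -30 0" --pt "310 -376 -30 0" --pt "310 -376 -30 0"

```text
time: 1.48
tool_pos: [477.0, 122.1, 196.2]
tcp_rot: [2.499, 1.569, -2.538]
contact_force: [0.3, 0.3, -0.5]
grip_width: 91.9
```

Run:
```python
from h import *
o=get_obs();print(o["time"],o["tool_pos"],o["tcp_rot"]);im,P=shot("wrist","w1.png");np.save("pics/w1.npy",P)
```

```text
1.4833 [477.04045847 122.0970875  196.19398913] [ 2.49873741  1.56945564 -2.53819   ]
```

View pics/w1.png

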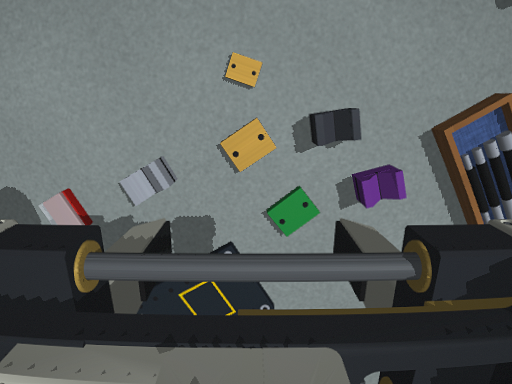

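Wrist view: the packing is at (247,145), the bright block at (148,181), the dark one at (335,126), and the decoys are clear of all three.

```bash
cat >> h.py <<'E'
def brassmask(im): h=cv2.cvtColor(im,cv2.COLOR_BGR2HSV); return cv2.inRange(h,(12,90,60),(32,255,255))
def blobs(m,amin=150):
    n,l,s,c=cv2.connectedComponentsWithStats(m); return [(l==i).astype(np.uint8)*255 for i in range(1,n) if s[i,4]>amin]
def rect(name,P,m,z):
    c=max(cv2.findContours(m,cv2.RETR_EXTERNAL,cv2.CHAIN_APPROX_NONE)[0],key=cv2.contourArea)[:,0]
    X=cast(name,P,c,z)[:,:2].astype(np.float32); r=cv2.minAreaRect(X)
    b=cv2.boxPoints(r); e=b[1]-b[0] if np.linalg.norm(b[1]-b[0])>np.linalg.norm(b[2]-b[1]) else b[2]-b[1]
    return np.array(r[0]).round(1),sorted(np.array(r[1]).round(1)),round(float(np.degrees(np.arctan2(e[1],e[0])))%180,1)
def yaw():
    R=Ro.from_euler("xyz",get_obs()["tcp_rot"]).as_matrix(); return np.degrees(np.arctan2(R[1,2],R[0,2]))
E
python3 - <<'E'
from h import *
im=cv2.imread("pics/w1.png");P=np.load("pics/w1.npy");print("yaw",yaw())
for b in blobs(brassmask(im)): print(np.argwhere(b).mean(0)[::-1].round(),[rect("wrist",P,b,z) for z in (12,15)])
g=cv2.cvtColor(im,cv2.COLOR_BGR2GRAY);h=cv2.cvtColor(im,cv2.COLOR_BGR2HSV)
for (x,y) in [(140,190),(150,183),(158,178),(163,168),(318,127),(335,126),(352,125),(100,150),(247,145)]: print((x,y),h[y,x])
cv2.imwrite("pics/w1c.png",np.hstack([cv2.resize(im[145:215,105:185],(400,350),interpolation=cv2.INTER_CUBIC),cv2.resize(im[95:165,290:370],(400,350),interpolation=cv2.INTER_CUBIC)]))
E
```

```text
yaw 71.43188305160224
[243.  69.] [(array([373.9, 146.2]), [np.float64(26.4), np.float64(33.0)], 52.5), (array([374.2, 146.2]), [np.float64(26.2), np.float64(32.7)], 52.5)]
[470. 141.] [(array([555.8, 396. ]), [np.float64(97.2), np.float64(144.8)], 14.6), (array([554.5, 393.8]), [np.float64(96.3), np.float64(143.5)], 14.6)]
[248. 145.] [(array([451.5, 125. ]), [np.float64(40.0), np.float64(50.2)], 105.5), (array([451.1, 125.2]), [np.float64(39.6), np.float64(49.8)], 105.5)]
[ 84. 266.] [(array([ 531.7, -122.4]), [np.float64(34.2), np.float64(80.1)], 149.1), (array([ 530.6, -120.1]), [np.float64(33.9), np.float64(79.4)], 149.1)]
[420. 266.] [(array([667.5, 282.9]), [np.float64(33.1), np.float64(77.9)], 175.2), (array([665.3, 281.7]), [np.float64(32.8), np.float64(77.2)], 175.2)]
[190. 296.] [(array([612. ,  -9.2]), [np.float64(30.5), np.float64(56.1)], 142.9), (array([610.3,  -7.8]), [np.float64(30.2), np.float64(55.6)], 142.9)]
[394. 308.] [(array([712.6, 224.9]), [np.float64(17.0), np.float64(383.3)], 71.5), (array([710. , 224.2]), [np.float64(16.9), np.float64(380.0)], 71.5)]
(140, 190) [109  26 166]
(150, 183) [108  27  93]
(158, 178) [108  26 164]
(163, 168) [108  23 112]
(318, 127) [108  36  71]
(335, 126) [114  29  44]
(352, 125) [109  39  52]
(100, 150) [ 87  19 144]
(247, 145) [ 20 162 192]
```

View pics/w1c.png

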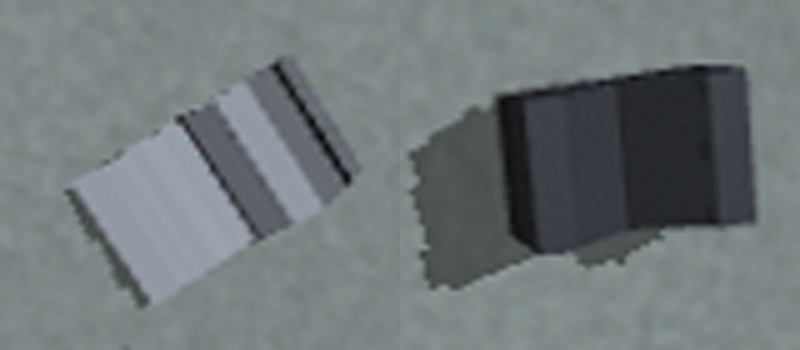

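>>> carry_out --pt "-25.5 3 -126 34" --pt "-25.5 3 -126 34" --pt "-25.5 3 -126 34" --pt "-25.5 3 -126 34" --pt "-25.5 3 -126 34" --pt "-25.5 3 -126 34" --pt "-25.5 3 -126 34" --pt "-25.5 3 -126 34" --hand 75

```text
time: 2.2
tool_pos: [451.8, 125.8, 71.0]
tcp_rot: [-2.456, 1.569, -0.618]
contact_force: [0.8, -0.6, -0.4]
grip_width: 74.9
```

Run:
```python
from h import *
o=get_obs();print(o["time"],o["tool_pos"],yaw());im,P=shot("wrist","w2.png");np.save("pics/w2.npy",P)
for b in blobs(brassmask(im)): print(np.argwhere(b).mean(0)[::-1].round(),rect("wrist",P,b,12))
```

```text
2.2 [451.84678004 125.83192019  70.96085441] 105.32707777192577
[310. 104.] (array([373.8, 145.6]), [np.float64(26.5), np.float64(33.0)], 52.7)
[252. 199.] (array([450.9, 125. ]), [np.float64(41.4), np.float64(49.8)], 105.4)
[112. 267.] (array([535.7,  32.4]), [np.float64(18.2), np.float64(49.4)], 3.1)
[392. 267.] (array([476.5, 248. ]), [np.float64(18.0), np.float64(49.2)], 26.1)
[378. 308.] (array([518.8, 240.8]), [np.float64(10.8), np.float64(267.0)], 105.4)
```

View pics/w2.png

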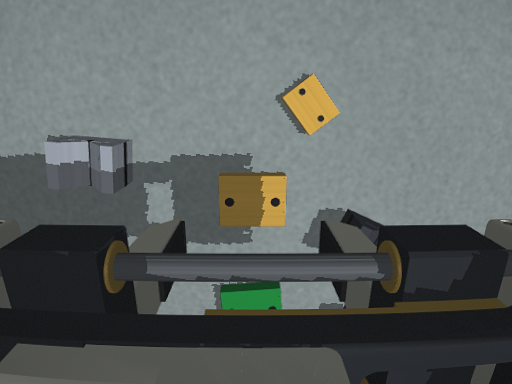

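The packing (252,199) sits centred between the fingers at the expected size. Descending.

>>> carry_out --pt "-0.5 -0.5 -35 0" --pt "-0.5 -0.5 -55 0" --pt "-0.5 -0.5 -63 0" --pt "-0.5 -0.5 -67 0" --pt "-0.5 -0.5 -67 0" --pt "-0.5 -0.5 -67 0"

```text
time: 2.75
tool_pos: [452.2, 125.3, 4.8]
tcp_rot: [-2.09, 1.568, -0.252]
contact_force: [-1.2, 0.6, 0.0]
grip_width: 75.0
```

>>> carry_out --pt "0 0 0 0" --pt "0 0 0 0" --pt "0 0 0 0" --pt "0 0 0 0" --pt "0 0 0 0" --pt "0 0 0 0" --pt "0 0 0 0" --pt "0 0 0 0" --hand 40

```text
time: 3.42
tool_pos: [452.4, 125.3, 5.2]
tcp_rot: [-2.017, 1.567, -0.179]
contact_force: [-0.1, 0.2, 5.5]
grip_width: 49.4
```

>>> carry_out --pt "0 0 10 0" --pt "0 0 40 0" --pt "0 0 80 0" --pt "193 -250 185 -92" --pt "193 -250 185 -92" --pt "193 -250 185 -92" --pt "193 -250 185 -92" --pt "193 -250 185 -92" --pt "193 -250 185 -92" --pt "193 -250 185 -92" --pt "193 -250 185 -92" --pt "193 -250 185 -92" --pt "193 -250 185 -92" --pt "193 -250 185 -92" --pt "193 -250 185 -92" --pt "193 -250 185 -92" --pt "193 -250 185 -92" --pt "193 -250 185 -92" --pt "193 -250 185 -92"

```text
time: 5.0
tool_pos: [645.1, -124.6, 189.6]
tcp_rot: [-2.33, 1.567, -2.094]
contact_force: [0.3, -0.1, -2.1]
grip_width: 49.6
```

Run:
```python
from h import *
o=get_obs();print(o["time"],o["tool_pos"],yaw(),o["contact_force"]);im,P=shot("wrist","w3.png");np.save("pics/w3.npy",P)
for b in blobs(brassmask(im)): print(np.argwhere(b).mean(0)[::-1].round(),rect("wrist",P,b,15))
h=cv2.cvtColor(im,cv2.COLOR_BGR2HSV)
for b in blobs(cv2.inRange(h,(0,0,170),(180,40,255))): print('w',np.argwhere(b).mean(0)[::-1].round(),rect("wrist",P,b,15))
```

```text
5.0 [ 645.10347452 -124.56498353  189.63268414] 13.50078581001527 [ 0.30818688 -0.09999924 -2.06215393]
[267.  38.] (array([627.5,   9.6]), [np.float64(51.3), np.float64(60.8)], 12.3)
[252. 225.] (array([ 661.1, -191.7]), [np.float64(69.6), np.float64(110.1)], 13.6)
[157. 267.] (array([ 561.2, -273.2]), [np.float64(19.9), np.float64(74.9)], 95.4)
[348. 267.] (array([ 787. , -218.4]), [np.float64(21.0), np.float64(74.4)], 111.7)
[329. 309.] (array([ 762.7, -286.1]), [np.float64(17.3), np.float64(409.6)], 13.7)
w [88. 11.] (array([445.5,  -3.4]), [np.float64(18.3), np.float64(39.0)], 10.5)
w [ 84. 119.] (array([ 453.4, -113.7]), [np.float64(32.7), np.float64(52.0)], 9.7)
w [264. 145.] (array([651.4, -98.1]), [np.float64(50.2), np.float64(59.9)], 12.8)
w [507. 181.] (array([942.3, -62.3]), [np.float64(14.2), np.float64(36.8)], 89.9)
w [466. 193.] (array([895.9, -93.8]), [np.float64(14.2), np.float64(79.0)], 22.7)
w [495. 209.] (array([ 942.3, -109. ]), [np.float64(14.6), np.float64(52.0)], 90.4)
w [507. 209.] (array([ 955.1, -100.1]), [np.float64(16.2), np.float64(31.3)], 117.8)
w [466. 294.] (array([ 955.8, -221.8]), [np.float64(13.0), np.float64(48.1)], 103.4)
w [ 42. 380.] (array([ 435.9, -503.5]), [np.float64(21.2), np.float64(211.2)], 19.6)
```

View pics/w3.png

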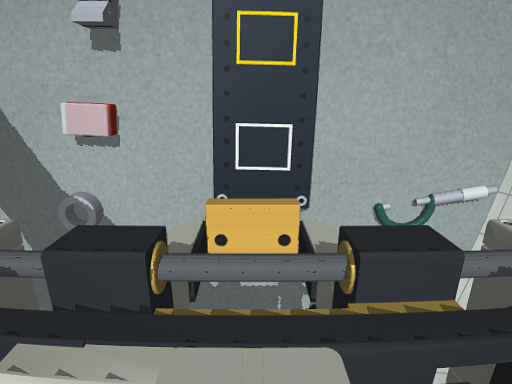

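The outlines measure 51x61 and 50x60 mm, their centres are 110.3 mm apart and the line's y axis is at 12.5°, all as specified. Moving the packing over the yellow station.

>>> carry_out --pt "-17.4 133.3 -40 -1" --pt "-17.4 133.3 -40 -1" --pt "-17.4 133.3 -40 -1" --pt "-17.4 133.3 -80 -1" --pt "-17.4 133.3 -120 -1" --pt "-17.4 133.3 -150 -1" --pt "-17.4 133.3 -160 -1" --pt "-17.4 133.3 -164 -1" --pt "-17.4 133.3 -164 -1"

```text
time: 5.8
tool_pos: [628.3, 8.4, 26.1]
tcp_rot: [-2.16, 1.567, -1.942]
contact_force: [-1.4, 0.5, -1.8]
grip_width: 49.1
```

>>> carry_out --pt "-0.6 0.3 -3 0" --pt "-0.6 0.3 -4 0" --pt "-0.6 0.3 -4.5 0" --pt "-0.6 0.3 -5 0" --pt "-0.6 0.3 -5.5 0" --pt "-0.6 0.3 -5.5 0"

```text
time: 6.3
tool_pos: [627.8, 8.6, 21.0]
tcp_rot: [-2.008, 1.567, -1.79]
contact_force: [0.2, -0.1, -2.4]
grip_width: 49.7
```

>>> carry_out --pt "0 0 -0.6 0" --pt "0 0 -0.6 0" --pt "0 0 -1 0" --pt "0 0 -1 0" --pt "0 0 -1 0"

```text
time: 6.72
tool_pos: [627.9, 8.6, 20.2]
tcp_rot: [-1.942, 1.567, -1.724]
contact_force: [-1.0, 0.7, 0.8]
grip_width: 49.3
```

>>> carry_out --pt "0 0 -0.6 0" --pt "0 0 -0.6 0" --pt "0 0 -0.6 0"

```text
time: 6.97
tool_pos: [627.9, 8.6, 20.2]
tcp_rot: [-1.866, 1.567, -1.648]
contact_force: [-2.6, 0.4, 5.3]
grip_width: 49.5
```

>>> carry_out --pt "0 0 0 0" --pt "0 0 0 0" --pt "0 0 0 0" --pt "0 0 0 0" --pt "0 0 0 0" --hand 70

```text
time: 7.38
tool_pos: [627.9, 8.6, 20.0]
tcp_rot: [-1.901, 1.567, -1.683]
contact_force: [-0.9, -0.6, -0.1]
grip_width: 69.7
```

>>> carry_out --pt "0 0 10 0" --pt "0 0 40 0" --pt "2 -10 80 0" --pt "6 -30 120 0" --pt "8 -40 120 0" --pt "8 -40 120 0"

```text
time: 7.88
tool_pos: [638.1, -33.9, 144.0]
tcp_rot: [-0.858, 1.562, -0.642]
contact_force: [0.3, 0.3, -0.9]
grip_width: 69.7
```

Run:
```python
from h import *
o=get_obs();print(o["time"],o["tool_pos"],yaw());im,P=shot("wrist","w4.png");np.save("pics/w4.npy",P)
h=cv2.cvtColor(im,cv2.COLOR_BGR2HSV)
for b in blobs(brassmask(im)): 
  c=np.argwhere(b).mean(0)[::-1].round()
  if c[1]<220: print(c,rect("wrist",P,b,15),rect("wrist",P,b,27),h[b>0].mean(0))
cv2.imwrite("pics/w4c.png",cv2.resize(im[20:220,130:400],(800,592)))
```

```text
7.8833 [638.13587123 -33.92628968 144.0299086 ] 12.37275802057947
[250. 132.] (array([627.5,   9.3]), [np.float64(49.7), np.float64(61.2)], 12.4) (array([627.3,  10.5]), [np.float64(47.7), np.float64(58.6)], 12.4) [ 22.28995841 177.41235888 215.23707665]
```

View pics/w4c.png

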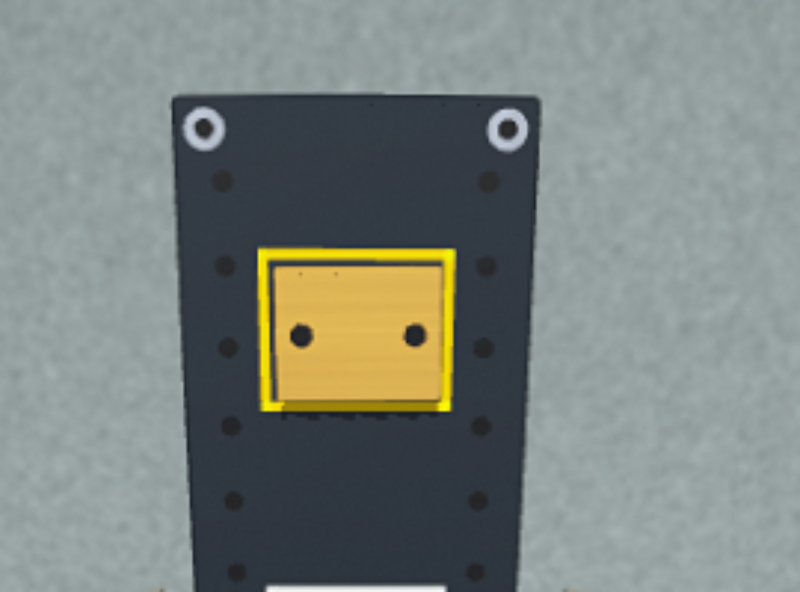

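The packing is flat in the outline, top face corners about (274,265) to (441,401) in the crop. Checking how well it is centred.

```bash
cat >> h.py <<'E'
def quad(name,P,pts,z,crop=None,s=1):
    p=np.float64(pts)/s+(np.float64(crop) if crop else 0); X=cast(name,P,p,z)[:,:2]; e=np.roll(X,-1,0)-X
    return X.mean(0).round(1),np.linalg.norm(e,axis=1).round(1),np.degrees(np.arctan2(e[:,1],e[:,0])).round(1)
E
python3 - <<'E'
from h import *
P=np.load("pics/w4.npy")
print(quad("wrist",P,[(274,265),(441,265),(441,401),(277,401)],27,(130,20),2.963))
print(quad("wrist",P,[(258,248),(456,248),(452,411),(262,411)],15,(130,20),2.963))
E
```

```text
(array([628.6,   9.7]), array([49.1, 40.6, 50.1, 40.5]), array([  12.4,  -76.4, -167.7,  102.3]))
(array([628.3,   9.3]), array([60.5, 50.7, 60.7, 50.6]), array([  12.4,  -77.6, -167.7,  102.2]))
```

Run:
```python
from h import *
P=np.load("pics/w1.npy")
print(quad("wrist",P,[(68,190),(275,60),(350,185),(148,305)],35,(105,145),5))
print(quad("wrist",P,[(500,97),(745,68),(755,222),(540,252)],35,(290-80,95),5))
print(quad("wrist",P,[(525,97),(745,68),(755,222),(540,252)],35,(290-80,95),5))
```

```text
(array([451.7,   9.6]), array([56. , 30.8, 54.8, 30.5]), array([ 102. ,    9. ,  -78.4, -168.8]))
(array([460.2, 219.8]), array([50.5, 31.7, 45.5, 33.2]), array([  78.6,  -10. , -100.3,  178.7]))
(array([460.6, 221. ]), array([45.4, 31.7, 45.5, 32. ]), array([  79.4,  -10. , -100.3,  169.9]))
```

>>> carry_out --pt "-180 36 10 89" --pt "-180 36 10 89" --pt "-180 36 10 89" --pt "-180 36 10 89" --pt "-180 36 10 89" --pt "-180 36 10 89" --pt "-180 36 10 89" --pt "-180 36 10 89" --pt "-180 36 10 89" --pt "-180 36 10 89" --pt "-180 36 10 89" --pt "-180 36 10 89" --pt "-180 36 10 89" --pt "-180 36 10 89"

```text
time: 9.1
tool_pos: [455.0, 4.5, 149.9]
tcp_rot: [-0.271, 1.568, 1.501]
contact_force: [-0.1, 1.1, 0.2]
grip_width: 70.0
```

Run:
```python
from h import *
o=get_obs();print(o["time"],o["tool_pos"],yaw());im,P=shot("wrist","w5.png");np.save("pics/w5.npy",P)
cv2.imwrite("pics/w5c.png",cv2.resize(im[100:220,170:330],(800,600),interpolation=cv2.INTER_CUBIC))
```

```text
9.1 [455.0361747    4.49766993 149.8762946 ] 101.51801279111979
```

View pics/w5c.png

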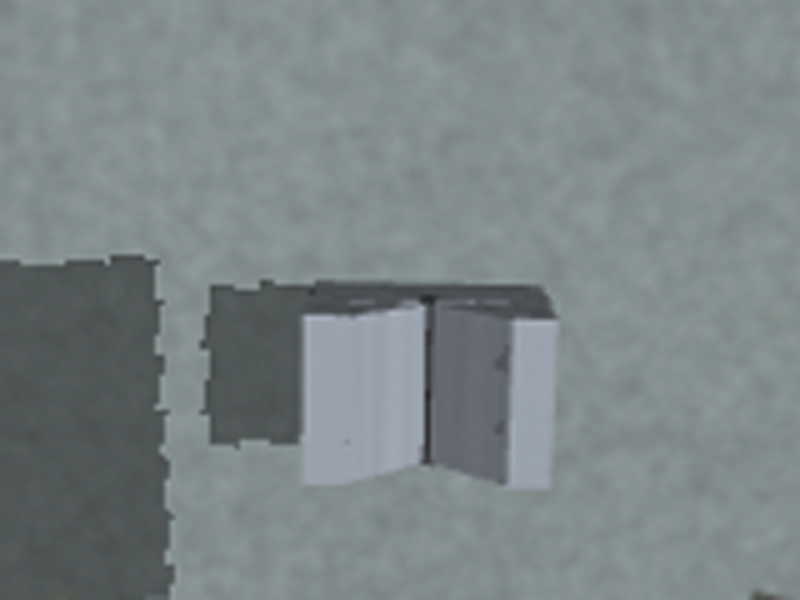

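The bright block's top face corners are (303,315), (557,320), (551,489), (304,486) in the crop.

Run:
```python
from h import *
P=np.load("pics/w5.npy")
print(quad("wrist",P,[(303,315),(557,320),(551,489),(304,486)],35,(170,100),5))
```

```text
(array([452.8,   7.3]), array([46. , 32.1, 46.1, 32.4]), array([ 100.4,   11. ,  -79.2, -169.2]))
```

>>> carry_out --pt "-2.2 2.8 -40 -1" --pt "-2.2 2.8 -80 -1" --pt "-2.2 2.8 -115 -1" --pt "-2.2 2.8 -135 -1" --pt "-2.2 2.8 -142 -1" --pt "-2.2 2.8 -144 -1" --pt "-2.2 2.8 -144 -1"

```text
time: 9.73
tool_pos: [453.1, 7.3, 6.1]
tcp_rot: [-0.241, 1.568, 1.509]
contact_force: [-0.2, -0.3, 0.1]
grip_width: 70.1
```

>>> carry_out --pt "0 0 0 0" --pt "0 0 0 0" --pt "0 0 0 0" --pt "0 0 0 0" --pt "0 0 0 0" --pt "0 0 0 0" --pt "0 0 0 0" --hand 36

```text
time: 10.32
tool_pos: [453.6, 7.3, 6.9]
tcp_rot: [-0.72, 1.568, 1.031]
contact_force: [-0.3, 0.4, 6.8]
grip_width: 45.8
```

>>> carry_out --pt "0 0 10 0" --pt "0 0 40 0" --pt "0 0 80 0" --pt "174.8 1.5 95 -88" --pt "174.8 1.5 95 -88" --pt "174.8 1.5 95 -88" --pt "174.8 1.5 95 -88" --pt "174.8 1.5 95 -88" --pt "174.8 1.5 95 -88" --pt "174.8 1.5 95 -88" --pt "174.8 1.5 95 -88" --pt "174.8 1.5 95 -88" --pt "174.8 1.5 95 -88" --pt "174.8 1.5 95 -88" --pt "174.8 1.5 95 -88" --pt "174.8 1.5 95 -88" --pt "174.8 1.5 95 -88" --pt "174.8 1.5 60 -88" --pt "174.8 1.5 40 -88" --pt "174.8 1.5 40 -88"

```text
time: 11.98
tool_pos: [624.6, 9.1, 41.8]
tcp_rot: [2.996, 1.564, -3.071]
contact_force: [-1.8, -0.5, -4.0]
grip_width: 45.7
```

>>> carry_out --pt "3.8 -0.3 0 0" --pt "3.8 -0.3 0 0" --pt "3.8 -0.3 0 0" --pt "3.8 -0.3 0 0"

```text
time: 12.32
tool_pos: [629.3, 8.7, 43.2]
tcp_rot: [3.084, 1.566, -2.983]
contact_force: [-0.5, -0.2, -4.5]
grip_width: 45.2
```

Descend with corrections.

>>> carry_out --pt "-0.9 0.1 -3 0" --pt "-0.9 0.1 -6 0" --pt "-0.9 0.1 -7.5 0" --pt "-0.9 0.1 -8 0" --pt "-0.9 0.1 -8 0"

```text
time: 12.73
tool_pos: [628.3, 8.8, 35.0]
tcp_rot: [3.067, 1.566, -3.0]
contact_force: [-0.1, -0.4, -3.9]
grip_width: 45.8
```

Run:
```python
from h import *
o=get_obs();print(o["time"],o["tool_pos"],yaw(),o["contact_force"],o["dq"].round(3));P=pose("wrist")
```

```text
12.7333 [628.26787052   8.80763658  35.02602965] 12.39585789052708 [-0.10552201 -0.40860336 -3.88317575] [ 0.    -0.001 -0.005 -0.001  0.002  0.001]
```

>>> carry_out --pt "0.1 0 -0.5 0" --pt "0.1 0 -1 0" --pt "0.1 0 -1.3 0" --pt "0.1 0 -1.3 0"

```text
time: 13.07
tool_pos: [628.5, 8.8, 34.1]
tcp_rot: [3.089, 1.566, -2.978]
contact_force: [-1.2, -0.3, -0.1]
grip_width: 45.6
```

>>> carry_out --pt "0 0 -0.5 0" --pt "0 0 -0.8 0" --pt "0 0 -0.8 0"

```text
time: 13.32
tool_pos: [628.5, 8.8, 34.0]
tcp_rot: [3.115, 1.566, -2.951]
contact_force: [-3.3, 1.0, 5.0]
grip_width: 46.2
```

>>> carry_out --pt "0 0 0 0" --pt "0 0 0 0" --pt "0 0 0 0" --pt "0 0 0 0" --pt "0 0 0 0" --hand 66

```text
time: 13.73
tool_pos: [628.6, 8.8, 33.9]
tcp_rot: [3.117, 1.566, -2.95]
contact_force: [0.1, -0.1, -0.3]
grip_width: 65.6
```

>>> carry_out --pt "0 0 10 0" --pt "0 0 40 0" --pt "0 0 80 0" --pt "6 -30 120 0" --pt "8 -40 120 0" --pt "8 -40 120 0"

```text
time: 14.23
tool_pos: [639.0, -34.5, 158.4]
tcp_rot: [-0.949, 1.566, -0.735]
contact_force: [-0.3, -0.3, -1.0]
grip_width: 65.9
```

Run:
```python
from h import *
o=get_obs();print(o["time"],o["tool_pos"],yaw());im,P=shot("wrist","w6.png");np.save("pics/w6.npy",P)
cv2.imwrite("pics/w6c.png",cv2.resize(im[80:200,170:330],(800,600),interpolation=cv2.INTER_CUBIC))
```

```text
14.2333 [639.0116483  -34.50283865 158.35897879] 12.262585975374954
```

View pics/w6c.png

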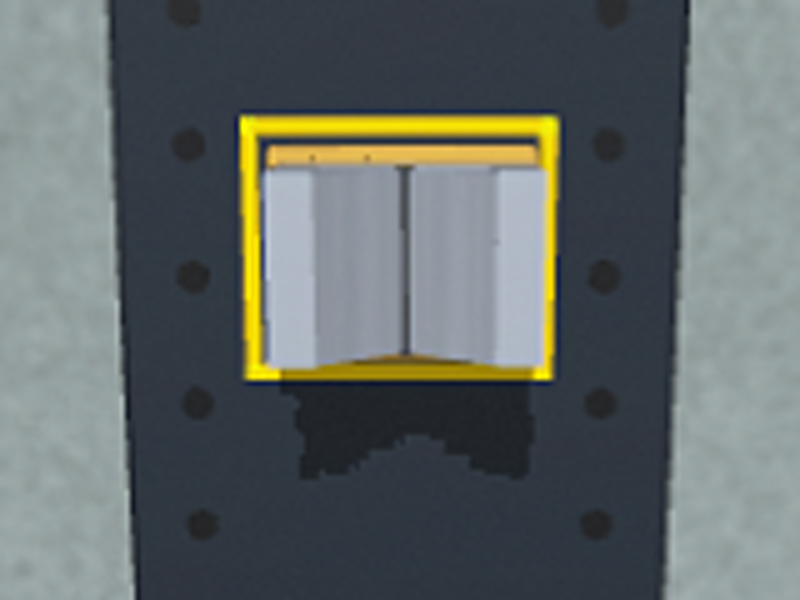

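The bright block stands inside the outline, with its top at (265,168) to (546,367). Checking it, and planning the move to the dark block.

Run:
```python
from h import *
P=np.load("pics/w6.npy")
print(quad("wrist",P,[(265,168),(546,168),(546,367),(268,368)],62,(170,80),5))
print(quad("wrist",P,[(239,114),(560,115),(553,381),(245,381)],15,(170,80),5))
```

```text
(array([629.2,  10.6]), array([45.5, 32.6, 46.5, 32.7]), array([  12.3,  -76.5, -167.5,  101.8]))
(array([628.1,   9. ]), array([61.1, 51.3, 61.1, 51.5]), array([  12.1,  -77.9, -167.7,  102. ]))
```

>>> carry_out --pt "-174 252 -8 67" --pt "-174 252 -8 67" --pt "-174 252 -8 67" --pt "-174 252 -8 67" --pt "-174 252 -8 67" --pt "-174 252 -8 67" --pt "-174 252 -8 67" --pt "-174 252 -8 67" --pt "-174 252 -8 67" --pt "-174 252 -8 67" --pt "-174 252 -8 67" --pt "-174 252 -8 67" --pt "-174 252 -8 67" --hand 70

```text
time: 15.37
tool_pos: [462.9, 219.1, 147.1]
tcp_rot: [3.14, 1.569, -1.762]
contact_force: [0.2, -0.5, -0.0]
grip_width: 69.8
```

Run:
```python
from h import *
o=get_obs();print(o["time"],o["tool_pos"],yaw());im,P=shot("wrist","w7.png");np.save("pics/w7.npy",P)
cv2.imwrite("pics/w7c.png",cv2.resize(cv2.convertScaleAbs(im[90:210,170:330],alpha=1.6),(800,600),interpolation=cv2.INTER_CUBIC))
```

```text
15.3667 [462.92975197 219.1188028  147.08263045] 79.16611588271489
```

View pics/w7c.png

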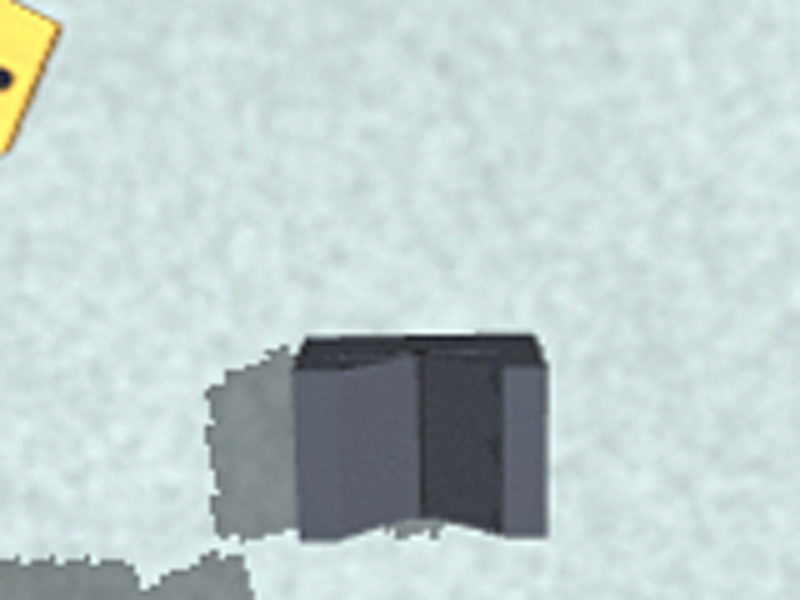

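The dark block's top corners are (294,367), (547,366), (547,538), (302,541) in the crop.

Run:
```python
from h import *
P=np.load("pics/w7.npy")
print(quad("wrist",P,[(294,367),(547,366),(547,538),(302,541)],35,(170,90),5))
```

```text
(array([461. , 221.2]), array([45.3, 32.3, 45.2, 32.7]), array([  79.4,   -9.5, -100. ,  170.6]))
```

>>> carry_out --pt "-1.9 2.1 -40 0.5" --pt "-1.9 2.1 -80 0.5" --pt "-1.9 2.1 -115 0.5" --pt "-1.9 2.1 -133 0.5" --pt "-1.9 2.1 -139 0.5" --pt "-1.9 2.1 -141 0.5" --pt "-1.9 2.1 -141 0.5"

```text
time: 16.0
tool_pos: [461.8, 221.1, 6.6]
tcp_rot: [-2.621, 1.569, -1.231]
contact_force: [0.1, -0.8, -0.8]
grip_width: 70.0
```

>>> carry_out --pt "0 0 0 0" --pt "0 0 0 0" --pt "0 0 0 0" --pt "0 0 0 0" --pt "0 0 0 0" --pt "0 0 0 0" --pt "0 0 0 0" --hand 36

```text
time: 16.58
tool_pos: [462.2, 221.2, 7.5]
tcp_rot: [-2.039, 1.569, -0.649]
contact_force: [-1.1, -0.8, 6.1]
grip_width: 45.7
```

>>> carry_out --pt "0 0 10 0" --pt "0 0 40 0" --pt "0 0 80 0" --pt "0 0 110 0" --pt "190 -320.4 110 -67.3" --pt "190 -320.4 110 -67.3" --pt "190 -320.4 110 -67.3" --pt "190 -320.4 110 -67.3" --pt "190 -320.4 110 -67.3" --pt "190 -320.4 110 -67.3" --pt "190 -320.4 110 -67.3" --pt "190 -320.4 110 -67.3" --pt "190 -320.4 110 -67.3" --pt "190 -320.4 110 -67.3" --pt "190 -320.4 110 -67.3" --pt "190 -320.4 110 -67.3" --pt "190 -320.4 80 -67.3" --pt "190 -320.4 50 -67.3" --pt "190 -320.4 30 -67.3" --pt "190 -320.4 30 -67.3"

```text
time: 18.25
tool_pos: [648.2, -96.7, 32.7]
tcp_rot: [2.847, 1.56, 3.066]
contact_force: [-1.0, -0.4, -4.4]
grip_width: 45.8
```

>>> carry_out --pt "0 0 0 0" --pt "0 0 0 0"

```text
time: 18.42
tool_pos: [648.0, -95.4, 33.5]
tcp_rot: [2.816, 1.56, 3.038]
contact_force: [-0.4, 0.3, -3.6]
grip_width: 45.8
```

Run:
```python
from h import *
o=get_obs();print(o["time"],o["tool_pos"],yaw(),o["contact_force"])
```

```text
18.4167 [647.99755017 -95.42676754  33.48867307] 12.675406736669819 [-0.42286755  0.31455824 -3.64626735]
```

>>> carry_out --pt "4.3 -3.8 -2 -0.3" --pt "4.3 -3.8 -5 -0.3" --pt "4.3 -3.8 -8 -0.3" --pt "4.3 -3.8 -9 -0.3" --pt "4.3 -3.8 -9 -0.3"

```text
time: 18.83
tool_pos: [652.1, -99.3, 24.3]
tcp_rot: [2.807, 1.559, 3.023]
contact_force: [0.3, -0.7, -3.2]
grip_width: 45.5
```

>>> carry_out --pt "0 0 0 0" --pt "0 0 0 0"

```text
time: 19.0
tool_pos: [652.1, -99.3, 24.4]
tcp_rot: [2.807, 1.559, 3.023]
contact_force: [0.7, -0.1, -4.1]
grip_width: 46.2
```

Run:
```python
from h import *
o=get_obs();print(o["time"],o["tool_pos"],yaw(),o["contact_force"])
```

```text
19.0 [652.08022671 -99.31588852  24.38798449] 12.364642095987003 [ 0.65214699 -0.05480138 -4.08557445]
```

>>> carry_out --pt "0.2 0 -0.7 0" --pt "0.2 0 -1.4 0" --pt "0.2 0 -2 0" --pt "0.2 0 -2 0"

```text
time: 19.33
tool_pos: [652.4, -99.4, 22.7]
tcp_rot: [2.816, 1.56, 3.031]
contact_force: [-1.3, 0.6, -0.9]
grip_width: 45.7
```

>>> carry_out --pt "0 0.1 -0.5 0" --pt "0 0.1 -1 0" --pt "0 0.1 -1 0"

```text
time: 19.58
tool_pos: [652.4, -99.4, 22.7]
tcp_rot: [2.839, 1.56, 3.055]
contact_force: [-2.8, 1.4, 5.5]
grip_width: 46.1
```

>>> carry_out --pt "0 0 0 0" --pt "0 0 0 0" --pt "0 0 0 0" --pt "0 0 0 0" --pt "0 0 0 0" --hand 66

```text
time: 20.0
tool_pos: [652.5, -99.3, 22.6]
tcp_rot: [2.835, 1.56, 3.051]
contact_force: [-0.5, 0.2, 0.1]
grip_width: 65.7
```

>>> carry_out --pt "0 0 10 0" --pt "0 0 40 0" --pt "0 0 80 0" --pt "6 -30 120 0" --pt "8 -40 140 0" --pt "8 -40 160 0" --pt "8 -40 160 0"

```text
time: 20.58
tool_pos: [662.7, -141.1, 189.1]
tcp_rot: [-2.095, 1.568, -1.881]
contact_force: [0.9, 0.7, 1.0]
grip_width: 66.0
```

Run:
```python
from h import *
o=get_obs();print(o["time"],o["tool_pos"],yaw());im,P=shot("wrist","w8.png");np.save("pics/w8.npy",P)
cv2.imwrite("pics/w8c.png",cv2.resize(cv2.convertScaleAbs(im[0:200,130:390],alpha=1.5),(780,600),interpolation=cv2.INTER_CUBIC))
```

```text
20.5833 [ 662.72049314 -141.08094779  189.05452241] 12.286889095443824
```

View pics/w8c.png

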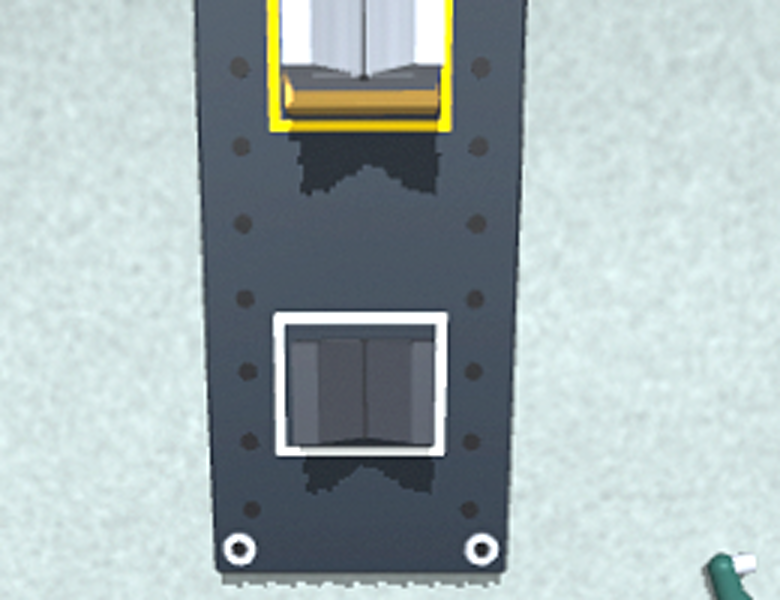

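Both grooves lie on crop column 364, so they look in line. The dark block's top is (292,340) to (434,446), inside the white outline at (274,313) to (446,456).

Run:
```python
from h import *
P=np.load("pics/w8.npy")
print(quad("wrist",P,[(292,340),(436,340),(432,446),(295,446)],50,(130,0),3))
print(quad("wrist",P,[(274,313),(447,313),(444,456),(277,456)],15,(130,0),3))
a=cast("wrist",P,[(130+364/3,20/3),(130+364/3,75/3)],47);b=cast("wrist",P,[(130+364.5/3,342/3),(130+364.5/3,437/3)],35)
u=np.array([np.cos(np.radians(12.4)),np.sin(np.radians(12.4))])
print((a[:,:2]@u).round(1),(b[:,:2]@u).round(1),np.array([651.8,-98.1])@u, np.array([628.15,9.3])@u)
im=cv2.imread("pics/top0.png"); h=cv2.cvtColor(im,cv2.COLOR_BGR2HSV)
m=cv2.inRange(h,(100,150,60),(125,255,255)); T=pose("top")
for b in blobs(m,100):
  c=np.argwhere(b).mean(0)[::-1]
  if 350<c[0]<400: print(c,rect("top",T,b,8))
```

```text
(array([652.6, -97.8]), array([45.4, 33.6, 44.4, 33.6]), array([  12.3,  -78.8, -167.7,  102.8]))
(array([651.4, -98.6]), array([60.5, 50.5, 60.6, 50.5]), array([  12.3,  -77.7, -167.7,  102.1]))
[616.7 616.7] [616.6 616.5] 615.5294554231217 615.4937301782613
[373.85217391 185.88478261] (array([ 572.6, -377.4]), [np.float64(36.6), np.float64(167.4)], 7.0)
```

>>> carry_out --pt "-108 -256 -9 -95" --pt "-108 -256 -9 -95" --pt "-108 -256 -9 -95" --pt "-108 -256 -9 -95" --pt "-108 -256 -9 -95" --pt "-108 -256 -9 -95" --pt "-108 -256 -9 -95" --pt "-108 -256 -9 -95" --pt "-108 -256 -9 -95" --pt "-108 -256 -9 -95" --pt "-108 -256 -9 -95" --pt "-108 -256 -9 -95" --pt "-108 -256 -9 -95" --pt "-108 -256 -9 -95" --pt "-108 -256 -9 -95" --pt "-108 -256 -9 -95"

```text
time: 21.97
tool_pos: [553.4, -395.3, 175.7]
tcp_rot: [-2.961, 1.564, 1.881]
contact_force: [-0.7, -0.3, 1.0]
grip_width: 66.4
```

Run:
```python
from h import *
o=get_obs();print(o["time"],o["tool_pos"],yaw());im,P=shot("wrist","w9.png");np.save("pics/w9.npy",P)
cv2.imwrite("pics/w9c.png",cv2.resize(im[0:225,130:390],(693,600),interpolation=cv2.INTER_CUBIC))
```

```text
21.9667 [ 553.40131385 -395.28332796  175.74065742] -82.55160758160687
```

View pics/w9c.png

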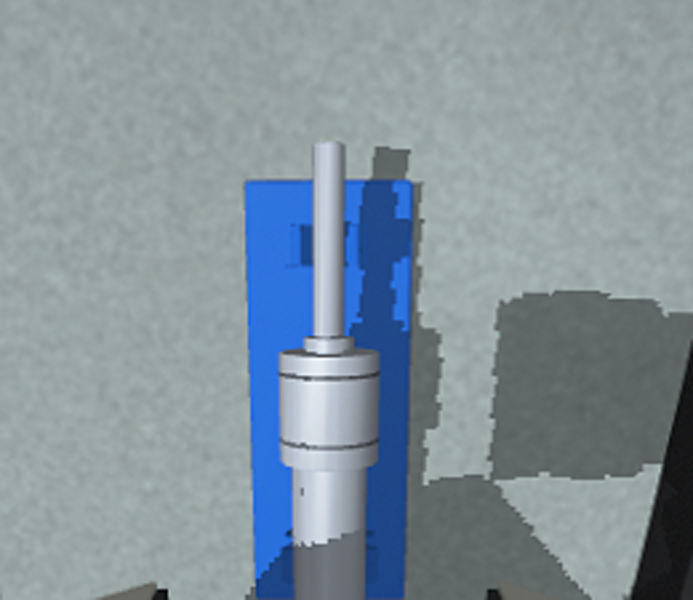

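Run:
```python
from h import *
P=np.load("pics/w9.npy")
print(quad("wrist",P,[(279,356),(380,355),(380,460),(281,460)],38,(130,0),2.666))
X=cast("wrist",P,np.array([(329,145),(329,335),(329.8,408),(329.5,520)])/2.666+[130,0],38)[:,:2];print(X.round(1))
d=X[-1]-X[0];print(np.degrees(np.arctan2(-d[1],-d[0])),np.linalg.norm(X[0]-X[2]))
print(X[0]-90*(-d/np.linalg.norm(d)))
print(quad("wrist",P,[(246,181),(413,182),(405,597),(257,597)],8,(130,0),2.666))
```

```text
(array([ 577.6, -393. ]), array([36.2, 38.6, 36.7, 38.3]), array([ -81.9, -171.6,   97.6,    7.7]))
[[ 667.2 -380.8]
 [ 603.8 -389.2]
 [ 577.8 -392.9]
 [ 535.4 -398.4]]
7.60285209939359 90.19263235807894
[ 577.9585775  -392.70538958]
(array([ 575.2, -393.4]), array([ 62.9, 167.7,  63.4, 168.2]), array([ -82.9, -172.2,   97.6,    7.7]))
```

>>> carry_out --pt "24.4 2.4 -20 0" --pt "24.4 2.4 -60 0" --pt "24.4 2.4 -95 0" --pt "24.4 2.4 -125 0" --pt "24.4 2.4 -145 0" --pt "24.4 2.4 -152 0" --pt "24.4 2.4 -152 0" --pt "24.4 2.4 -152 0"

```text
time: 22.68
tool_pos: [578.3, -393.3, 24.8]
tcp_rot: [-3.1, 1.565, 1.743]
contact_force: [-0.5, 0.2, -0.4]
grip_width: 66.2
```

>>> carry_out --pt "0 0 0 0"

```text
time: 22.77
tool_pos: [579.2, -394.1, 26.8]
tcp_rot: [2.591, 1.567, 1.151]
contact_force: [0.2, -0.2, -0.3]
grip_width: 66.1
```

>>> carry_out --pt "-1.2 1.2 -4 0" --pt "-1.2 1.2 -7.8 0" --pt "-1.2 1.2 -7.8 0" --pt "-1.2 1.2 -7.8 0"

```text
time: 23.1
tool_pos: [578.0, -392.9, 19.2]
tcp_rot: [2.578, 1.567, 1.138]
contact_force: [0.6, 0.2, -0.2]
grip_width: 66.1
```

>>> carry_out --pt "0 0 0 0" --pt "0 0 0 0" --pt "0 0 0 0" --pt "0 0 0 0" --pt "0 0 0 0" --pt "0 0 0 0" --pt "0 0 0 0" --pt "0 0 0 0" --hand 26

```text
time: 23.77
tool_pos: [577.9, -391.9, 19.1]
tcp_rot: [2.864, 1.566, 1.424]
contact_force: [-1.8, 4.6, 2.8]
grip_width: 35.4
```

>>> carry_out --pt "0 0 2 0" --pt "0 0 5 0" --pt "0 0 12 0" --pt "0 0 25 0" --pt "0 0 45 0" --pt "0 0 70 0" --pt "0 0 100 0" --pt "0 0 120 0" --pt "0 0 120 0"

```text
time: 24.52
tool_pos: [580.1, -394.1, 146.3]
tcp_rot: [1.154, 1.561, -0.286]
contact_force: [0.9, -1.0, -5.5]
grip_width: 35.2
```

Run:
```python
from h import *
o=get_obs();print(o["time"],o["tool_pos"],yaw(),o["contact_force"],o["moment"]);im,P=shot("wrist","w10.png");np.save("pics/w10.npy",P)
```

```text
24.5167 [ 580.05664509 -394.06370183  146.32819654] -82.49979065177057 [ 0.85959966 -0.97945443 -5.51556259] [-0.10928865 -0.05261473  0.02272615]
```

View pics/w10.png

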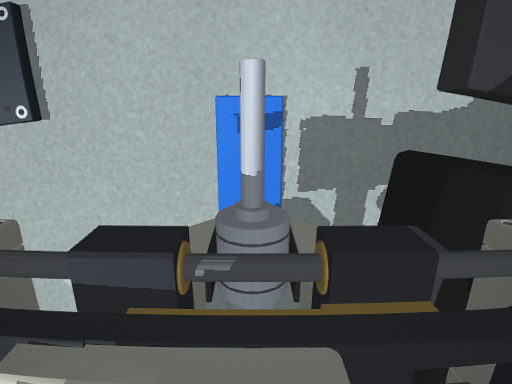

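The shaft is held clear of the cradle; the thin tip is at (253,59). Checking whether it is level.

Run:
```python
from h import *
P=np.load("pics/w10.npy");o=get_obs();R=Ro.from_euler("xyz",o["tcp_rot"]).as_matrix();t=o["tool_pos"]
for tilt in (-6,-3,0,3,6):
  a=np.radians(tilt); p=t+R@np.array([-19-90*np.sin(a),90*np.cos(a),0]); q=t+R@np.array([-19-25*np.sin(a),25*np.cos(a),0])
  w=[p+R@np.array([0,0,s]) for s in (-5.5,5.5)]
  x=proj("wrist",P,[p,q]+w); print(tilt,x[:2].round(1),(x[3]-x[2]).round(1))
im=cv2.imread("pics/w10.png"); g=cv2.cvtColor(im,cv2.COLOR_BGR2GRAY)
for r in (64,70): print(g[r,232:274])
print(g[50:70,253])
```

```text
-6 [[249.6  68.5]
 [249.8 203.8]] [23.4  0. ]
-3 [[249.6  66.6]
 [249.8 204.5]] [24.2  0. ]
0 [[249.5  65.1]
 [249.8 205.3]] [25.  0.]
3 [[249.5  64.1]
 [249.7 206.2]] [25.9  0. ]
6 [[249.4  63.7]
 [249.7 207.3]] [26.8  0. ]
[169 167 167 166 167 167 168 143 161 182 183 187 194 203 205 208 210 211
 212 213 215 208 200 193 186 178 170 161 150 137 126 114 104 137 175 170
 171 172 173 172 171 168]
[167 167 169 168 169 170 166 141 161 183 183 188 195 203 206 207 209 212
 212 214 213 206 200 193 185 179 169 162 150 137 126 113 101 132 167 166
 172 177 180 180 178 179]
[169 168 167 168 171 172 172 165 165 203 208 207 207 208 208 207 206 207
 207 206]
```

The shaft is level within about 3°. Carrying it over, translating first and then turning.

>>> carry_out --pt "10 100 0 0" --pt "20 150 0 0" --pt "30 200 0 30" --pt "60.3 349.5 0 95" --pt "60.3 349.5 0 95" --pt "60.3 349.5 0 95" --pt "60.3 349.5 0 95" --pt "60.3 349.5 0 95" --pt "60.3 349.5 0 95" --pt "60.3 349.5 0 95" --pt "60.3 349.5 0 95" --pt "60.3 349.5 0 95" --pt "60.3 349.5 0 95" --pt "60.3 349.5 0 95" --pt "60.3 349.5 0 95" --pt "60.3 349.5 -30 95" --pt "60.3 349.5 -50 95" --pt "60.3 349.5 -65 95" --pt "60.3 349.5 -65 95" --pt "60.3 349.5 -65 95"

```text
time: 26.23
tool_pos: [638.0, -43.5, 75.8]
tcp_rot: [2.002, 1.562, 2.22]
contact_force: [1.1, 0.1, -6.2]
grip_width: 35.6
```

>>> carry_out --pt "0 0 0 0"

```text
time: 26.32
tool_pos: [638.6, -43.7, 76.5]
tcp_rot: [1.882, 1.563, 2.1]
contact_force: [-0.3, -0.1, -6.7]
grip_width: 35.3
```

Run:
```python
from h import *
o=get_obs();print(o["time"],o["tool_pos"],yaw(),o["contact_force"],o["tcp_rot"],o["dq"].round(3))
```

```text
26.3167 [638.57331728 -43.68096525  76.47878595] 12.493532407763865 [-0.32031352 -0.13247798 -6.66493118] [1.88161654 1.56313705 2.09966127] [-0.003  0.014  0.011 -0.     0.006 -0.   ]
```

>>> carry_out --pt "1.8 -0.8 -6 0" --pt "1.8 -0.8 -14 0" --pt "1.8 -0.8 -22 0" --pt "1.8 -0.8 -26 0" --pt "1.8 -0.8 -26 0" --pt "1.8 -0.8 -26 0"

```text
time: 26.82
tool_pos: [640.1, -44.4, 50.0]
tcp_rot: [1.963, 1.563, 2.181]
contact_force: [-0.6, 0.8, -6.7]
grip_width: 35.1
```

Run:
```python
from h import *
o=get_obs();print(o["time"],o["tool_pos"],yaw(),o["contact_force"]);im,P=shot("wrist","w11.png");np.save("pics/w11.npy",P)
```

```text
26.8167 [640.12405434 -44.44330059  50.01753036] 12.492853123857047 [-0.6041635   0.76616486 -6.70313712]
```

View pics/w11.png

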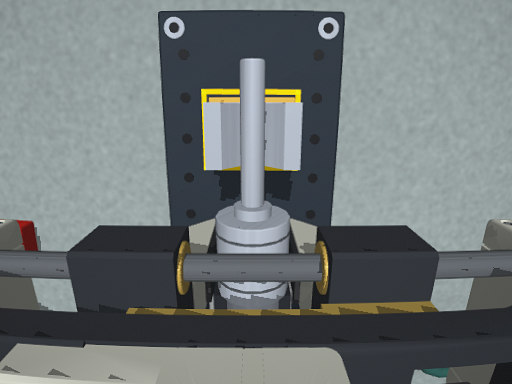

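The thin journal is centred over the bright block's groove: axis at column 252.5, block spanning 204 to 302. Lowering.

>>> carry_out --pt "0.2 0 -4 0" --pt "0.2 0 -8 0" --pt "0.2 0 -10 0" --pt "0.2 0 -11.5 0" --pt "0.2 0 -12 0" --pt "0.2 0 -12 0"

```text
time: 27.37
tool_pos: [640.6, -44.5, 38.3]
tcp_rot: [1.899, 1.563, 2.117]
contact_force: [0.2, 0.1, -6.5]
grip_width: 35.5
```

>>> carry_out --pt "0 0 -0.5 0" --pt "0 0 -1 0" --pt "0 0 -1 0"

```text
time: 27.62
tool_pos: [640.7, -44.5, 37.4]
tcp_rot: [1.888, 1.563, 2.106]
contact_force: [0.3, 1.0, -6.1]
grip_width: 35.3
```

>>> carry_out --pt "0 0 -0.5 0" --pt "0 0 -1 0" --pt "0 0 -1 0"

```text
time: 27.87
tool_pos: [640.7, -44.5, 36.6]
tcp_rot: [1.871, 1.563, 2.089]
contact_force: [-1.0, 0.6, -3.9]
grip_width: 34.9
```

>>> carry_out --pt "0 0 -0.4 0" --pt "0 0 -0.7 0" --pt "0 0 -0.7 0"

```text
time: 28.12
tool_pos: [640.7, -44.5, 36.4]
tcp_rot: [1.853, 1.563, 2.071]
contact_force: [-3.4, 0.5, 0.2]
grip_width: 35.3
```

>>> carry_out --pt "0 0 -0.4 0" --pt "0 0 -0.8 0" --pt "0 0 -0.8 0"

```text
time: 28.37
tool_pos: [640.7, -44.5, 36.4]
tcp_rot: [1.814, 1.564, 2.032]
contact_force: [-4.1, 1.0, 6.0]
grip_width: 35.2
```

Run:
```python
from h import *
o=get_obs();print(o["time"],o["tool_pos"],yaw(),o["contact_force"],o["moment"]);
im,P=shot("wrist","w12.png");g=cv2.cvtColor(im,cv2.COLOR_BGR2GRAY);g0=cv2.cvtColor(cv2.imread("pics/w11.png"),cv2.COLOR_BGR2GRAY)
for a in (g,g0): print([list(a[r,234:272:1]) for r in (72,)],a[45:70,252])
```

```text
28.3667 [640.71688466 -44.48737869  36.3782967 ] 12.499165492421062 [-4.14093493  0.95528791  5.95433157] [-0.01380529  0.76648616 -0.06597879]
[[np.uint8(60), np.uint8(59), np.uint8(61), np.uint8(59), np.uint8(59), np.uint8(64), np.uint8(110), np.uint8(140), np.uint8(143), np.uint8(150), np.uint8(160), np.uint8(171), np.uint8(177), np.uint8(181), np.uint8(187), np.uint8(191), np.uint8(198), np.uint8(202), np.uint8(204), np.uint8(201), np.uint8(198), np.uint8(194), np.uint8(192), np.uint8(186), np.uint8(183), np.uint8(176), np.uint8(168), np.uint8(161), np.uint8(153), np.uint8(143), np.uint8(116), np.uint8(65), np.uint8(59), np.uint8(60), np.uint8(60), np.uint8(59), np.uint8(60), np.uint8(60)]] [ 59  60  60  59  60  60  60  60  61  59  60  58  52 140 218 209 205 206
 206 205 206 205 205 206 206]
[[np.uint8(60), np.uint8(60), np.uint8(59), np.uint8(61), np.uint8(59), np.uint8(70), np.uint8(118), np.uint8(138), np.uint8(143), np.uint8(149), np.uint8(159), np.uint8(169), np.uint8(174), np.uint8(179), np.uint8(183), np.uint8(188), np.uint8(193), np.uint8(198), np.uint8(199), np.uint8(197), np.uint8(193), np.uint8(190), np.uint8(186), np.uint8(182), np.uint8(179), np.uint8(172), np.uint8(165), np.uint8(157), np.uint8(150), np.uint8(141), np.uint8(115), np.uint8(66), np.uint8(60), np.uint8(60), np.uint8(60), np.uint8(59), np.uint8(59), np.uint8(61)]] [ 62  59  60  61  59  59  60  61  61  60  61  57  68 153 218 203 200 200
 200 200 200 200 200 200 201]
```

>>> carry_out --pt "0 0 0 0" --pt "0 0 0 0" --pt "0 0 0 0" --pt "0 0 0 0" --pt "0 0 0 0" --hand 60

```text
time: 28.83
tool_pos: [641.1, -44.6, 36.4]
tcp_rot: [1.718, 1.564, 1.937]
contact_force: [0.8, -0.2, -0.1]
grip_width: 59.2
```

>>> carry_out --pt "0 0 10 0" --pt "0 0 40 0" --pt "0 0 80 0" --pt "0 0 120 0" --pt "10 -50 150 0" --pt "20 -90 160 0" --pt "20 -90 160 0" --pt "20 -90 160 0"

```text
time: 29.5
tool_pos: [662.3, -139.2, 199.3]
tcp_rot: [0.657, 1.567, 0.871]
contact_force: [-1.0, 0.3, -0.1]
grip_width: 59.9
```

Run:
```python
from h import *
o=get_obs();print(o["time"],o["tool_pos"],yaw());im,P=shot("wrist","w13.png");np.save("pics/w13.npy",P)
s,_=shot("scene","s13.png");shot("top","t13.png")
a=cv2.resize(im[0:215,170:340],None,fx=2.4,fy=2.4,interpolation=cv2.INTER_CUBIC)
b=cv2.resize(s[170:270,130:270],(390,279),interpolation=cv2.INTER_CUBIC)
c=np.zeros((600,800,3),np.uint8);c[:516,:408]=a[:516,:408];c[:279,410:]=b
c[290:590,410:800]=cv2.resize(s,(390,300));cv2.imwrite("pics/f13.png",c)
```

```text
29.5 [ 662.29333005 -139.21127038  199.29960147] 12.261123633187124
```

View pics/f13.png

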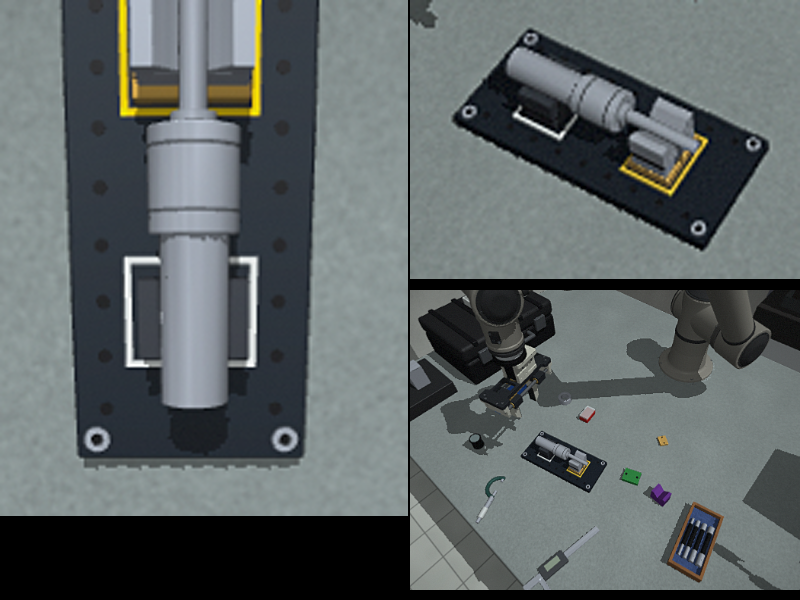

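The shaft lies in both grooves with the collar at crop rows 127 to 229, between the blocks. One last numeric check before handing in.

Run:
```python
from h import *
P=np.load("pics/w13.npy")
q=quad("wrist",P,[(148,127),(239,126),(238,229),(150,229)],55,(170,0),2.4);w=quad("wrist",P,[(124,257),(258,257),(257,366),(127,366)],15,(170,0),2.4);print(q,w)
d=np.array([-.2147,.9767]);print("collar to white along line",(q[0]-w[0])@d)
a,b=[cv2.imread(f"pics/{n}.png").astype(int) for n in("top0","t13")]
for n,(x,y) in dict(box=(293,221),ring=(329,222),green=(210,191),purple=(178,191),small=(210,246)).items():
    print(n,np.abs(a-b)[y-14:y+15,x-14:x+15].max(2).__gt__(50).sum())
print(get_obs()["time"],close_job())
```

```text
(array([641.1, -43.9]), array([35. , 38.6, 34.8, 38.3]), array([  12.9,  -77.6, -167.7,  102.7])) (array([651.7, -98.4]), array([60.6, 49.7, 60.9, 49.7]), array([  12.3,  -77.1, -167.7,  102.5]))
collar to white along line 55.50597000000001
box 112
ring 350
green 0
purple 0
small 390
the job is handed in; nothing more can be done
29.65 None
```

I set up the shaft as asked and handed the job in at about 29.7 s of the 104 s allowed. The brass packing lies on the yellow station with the bright V-block on it, and the dark V-block stands on the white station. The shaft lies in both grooves with its thin end over the packing, and the gripper has let go of everything.

**Centring and alignment:**
- **Packing:** within about 0.5 mm of the yellow outline's centre.
- **V-blocks:** roughly 1–2 mm from their outline centres by camera. About 1 mm of that is to the same side on both, and some may be camera bias.
- **Grooves:** in line to about 0.2 mm.
- **Collar:** 55.5 mm from the white station along the shaft's line, against 55 mm ideal.

**Seating:** the gripper was within 0.3 mm of the expected height when I released the shaft. Measured forces stayed under 10 N. I did not measure separately that the shaft is level or touching both grooves. The final pictures show it lying in both.

**Inconclusive check:** comparing the overhead pictures from before and after showed pixel changes around the red box, the ring gauge and the small brass plate. I put this down to the arm and its shadow, because the fingers never went near them and the box still looks in place in the final scene picture. I did not measure their positions again.

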